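Put the coffee tools back on their own mats

ROBOT

A 6-joint arm with a two-finger parallel gripper is mounted at the origin on a cart in front of the work surface, level with it; the furniture and walls round the work are solid. World frame = base frame: x ahead of the robot, y to its left, z up, the work surface at z = 0. Lengths are in mm, angles in degrees, forces in N, time in s.
With the tool pointing down it reaches from about 300 to 850 mm from the base axis. Payload 4.2 kg.
Tool frame: the origin (TCP) lies midway between the tips of the shut fingers; the grasp point (between the pads) lies 19 mm behind it; z points along the fingers, y is the line along which they close (so a half turn about z gives the same grasp; the last joint's range is limited). The gripper opens to 91 mm and grips with 3 to 60 N. Pads are 32 mm wide; open, the fingers measure 118 mm over their backs; the gripper's body (76 mm by 178 mm) begins 60 mm behind the grasp point.
Start: joints at [-72.479, 18.312, 89.639, -0, 72.044, -1.146], TCP at [184.042, -544.768, 213.976] pointing down, gripper open.
Joint ranges: [-177.97, 177.97], [-48.28, 115.42], [12.27, 149.76], [-77.06, 257.06], [2.81, 150.46], [-146.56, 146.56]. Speed limits (degrees/s): [147.25, 147.25, 180, 180, 180, 180].

INTERFACE

Orientations are given as [roll, pitch, yaw] about the fixed x, y, z axes, in that order (R = Rz(yaw) Ry(pitch) Rx(roll)).
In Python, from workcell import state, grab_frame, camera_model, job_done gives the robot as it stands.
- The arm moves only by the tool creep_tool, called after "Emit:" by a JSON object that holds its "name" and its "arguments". Schema: {"type":"object","properties":{"rows":{"type":"array","items":{"type":"array","items":{"type":"array","items":{"type":"number"},"minItems":6,"maxItems":6},"minItems":1,"maxItems":8},"minItems":1,"maxItems":1},"jaw":{"type":"number"},"squeeze":{"type":"number"},"only":{"type":"string"},"quiet":{"type":"boolean"},"lines":{"type":"string"}},"required":["rows"],"additionalProperties":false}. rows is a list that holds a single list of rows (three levels of brackets), with 1 to 8 rows, each of 6 numbers: dx, dy, dz in shares of the most that a row can go, 1 being 50 mm, then a rotation vector rx, ry, rz in normalised numbers (1 is 45 degrees); each row shifts and turns the commanded pose from where the row before left it, along the tool's axes as they then stand; what a row does not reach is not made up. A row lasts 1/10 s, in which the tool goes at most 50 mm and 8.59 degrees, less where a joint would pass 70% of its speed; a pose out of reach is approached as far as the arm can. jaw is the finger opening in mm, set as the call begins (left out keeps the last). The fingers move at their own pace and stop on an object; squeeze is the grip in N (left out, the last holds). Time passes only in rows, so rows that do not move let the fingers close. The tool returns the time, the measured TCP pose, the force, the opening and the grip force at its end. only (a regular expression) keeps the lines of the reply that match it, lines (a string "A,B") keeps lines A to B, and quiet returns only ok. Input that does not fit is refused with a message, and nothing moves.
- state(): the state, without advancing time (a new reading comes with each control period).
- grab_frame(name): name is "side" or "top"; returns the picture (400x640x3 uint8, blue, green, red); there is no depth.
- camera_model(name): a dict with "fx", "fy", "cx", "cy" (pixels), "D" ([k1, k2, p1, p2, k3] as OpenCV has them; the pictures are not rectified), "T" (4x4, takes a point from camera to world coordinates). Camera axes: x right, y up, looking along -z (the intrinsics and any distortion apply to the point x, -y, -z); pixel columns grow to the right and rows downward; lengths in mm; the calibration is good to about 2 mm. A picture is of the moment at which its call begins. camera_model takes no time and is no camera call.
- job_done(): hands the job in; it is judged then, once.
The state is a dict: "time_s": time; "qpos": joint angles; "qvel": joint speeds; "effort": joint torques, N m; "ee_pos": TCP position; "ee_rot": TCP orientation; "force": force on the tool from outside, world axes, zero at the start; "torque": the same for the moment, N m; "gripper_width": finger opening in mm; "gripper_force": force on a finger pad.
Only numpy, scipy, OpenCV 4.12 (cv2) and the standard library are available. Lean on these libraries where they do the work, as an engineer would, in place of code of your own. Each camera call takes 0.05 s, during which the arm holds its last target. There are 200 camera calls.

TASK

After cleaning, the four coffee things were each put back on another one's place: stand the tamper on the square rubber mat, the handleless steel dosing cup on the round saucer, the spice jar on the plus-shaped wooden trivet and the dropper bottle on the oblong steel tray, each upright in the middle of its place. The empty six-sided cork mat is free for parking a thing meanwhile. Tip nothing over, and leave the milk pitcher where it stands.

Things in the scene. Friction and masses are not known exactly. Their poses are not given: they have to be found in the camera images.
- tamper: coffee tamper: 58 mm disc foot (26 mm high with its shoulder), upright dark handle about 30 mm thick, 102 mm tall over all, about 0.4 kg; grip the handle 65 to 85 mm above the foot's underside. Loose, round. Origin at the centre of its underside, z up through its top. It starts on one of the mats and stands (not its own, not the empty one).
- dosing_cup: plain steel cup without handle, open at the top, 58 mm across, 50 mm tall, about 0.11 kg; grip it round the outside of the wall. Loose, round. Origin at the centre of its underside, z up through its top. It starts on one of the mats and stands (not its own, not the empty one).
- spice_jar: spice jar with a wide screw cap, 46 mm across, 106 mm tall, about 0.11 kg; grip it round the 45 mm wide cap (85 to 105 mm up), about 90 mm up, not lower, or the cap is caught between the backs of the fingers. Loose, round. Origin at the centre of its underside, z up through its top. It starts on one of the mats and stands (not its own, not the empty one).
- dropper_bottle: small bottle with a narrow pointed dropper top: body 33 mm across up to 70 mm height, then a 24 mm collar and a 13 mm tip, 102 mm tall in all, about 0.07 kg; grip it round the body, about 55 mm up. Loose, round. Origin at the centre of its underside, z up through its top. It starts on one of the mats and stands (not its own, not the empty one).
- square_mat: square black rubber tamping mat, 90 x 90 mm, the tamper's place. Fixed, 8 mm high, flat on top; origin at the centre of its underside, z up, turned up to 20 degrees about the vertical.
- round_saucer: flat round white saucer, 100 mm across, the dosing cup's place. Fixed, 8 mm high, flat on top; origin at the centre of its underside, z up, turned up to 20 degrees about the vertical.
- cross_trivet: wooden trivet in the shape of a plus sign: two crossed bars, each 112 x 38 mm, the spice jar's place. Fixed, 8 mm high, flat on top; origin at the centre of its underside, z up, turned up to 20 degrees about the vertical.
- long_tray: oblong flat steel tray, 120 x 70 mm, long along its x, the dropper bottle's place. Fixed, 8 mm high, flat on top; origin at the centre of its underside, z up, turned up to 20 degrees about the vertical.
- hex_mat: six-sided cork mat, 100 mm over its corners, 87 mm over its flats; empty at the start, a free spot to park a thing on. Fixed, 8 mm high, flat on top; origin at the centre of its underside, z up, turned up to 20 degrees about the vertical. Unlisted things, 70 mm or more from any mat's centre: cartons, roll and cardboard box (230 mm tall) behind and right; low ones left and right.
- milk_pitcher: steel milk pitcher with a side handle, 71 x 100 mm over the handle, 81 mm tall, standing among the mats; not to be moved. Loose; origin at the middle of its outline, on the underside, handle towards its -y. Mats and pitcher stand in two rows of three, 125 mm or more from centre to centre.

How it is judged:
By the outcome, as a careful person would: the job done as asked, in the order asked, and still so for the second after the job is handed in, with the robot touching nothing.
It also fails if it takes over 128 s, if anything falls off the work surface, if the arm or the gripper's body presses on something with over 40 N, if the wrist force passes 120 N, or if a joint passes its speed limit or range.

## Working session

There is one attempt and no reset: what is moved stays moved. The work goes in short steps, Python scripts to look and compute and a tool call to move; the robot and the scene stay as the last step left them, time stands still between calls to the robot, and variables do not carry over. Pictures are saved under pics/ and viewed, at most 14 in all, crops included, and the job is handed in when it is done.

```bash
mkdir -p pics; python3 - <<'E'
from workcell import state, grab_frame, camera_model
import cv2
for n in ("side","top"):
    cv2.imwrite(f"pics/{n}0.png",grab_frame(n)); m=camera_model(n); print(n,m)
s=state();print(s['ee_pos'],s['ee_rot'],s['time_s'])
E
```

```text
side {'fx': 392.8751452150621, 'fy': 392.8751452150621, 'cx': 316.9499679027943, 'cy': 197.6458957934775, 'D': array([-0.02081757,  0.        ,  0.        ,  0.        ,  0.        ]), 'T': array([[ 6.07702458e-01, -6.74590072e-01,  4.19077507e-01,
         8.69431245e+02],
       [ 7.94154918e-01,  5.18828225e-01, -3.16441526e-01,
        -1.58581469e+02],
       [-3.96092686e-03,  5.25114756e-01,  8.51022211e-01,
         7.56440767e+02],
       [ 0.00000000e+00,  0.00000000e+00,  0.00000000e+00,
         1.00000000e+00]])}
top {'fx': 512.3395767400235, 'fy': 512.3395767400235, 'cx': 318.1714875427382, 'cy': 202.8573643418749, 'D': array([-0.16475826,  0.        ,  0.        ,  0.        ,  0.        ]), 'T': array([[ 2.99108710e-02,  9.73490001e-01, -2.26765424e-01,
         2.92117541e+02],
       [-9.99552539e-01,  2.90744202e-02, -7.02853958e-03,
         1.06229673e+02],
       [-2.49139800e-04,  2.26874185e-01,  9.73924043e-01,
         1.04885040e+03],
       [ 0.00000000e+00,  0.00000000e+00,  0.00000000e+00,
         1.00000000e+00]])}
[ 183.88495556 -544.32939234  213.19863692] [-1.79907346e+02 -1.17582281e-03  1.86654984e+01] 0.1
```

View pics/top0.png

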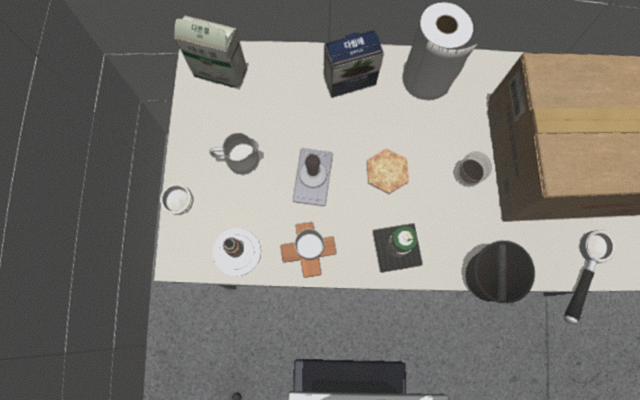

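View pics/side0.png

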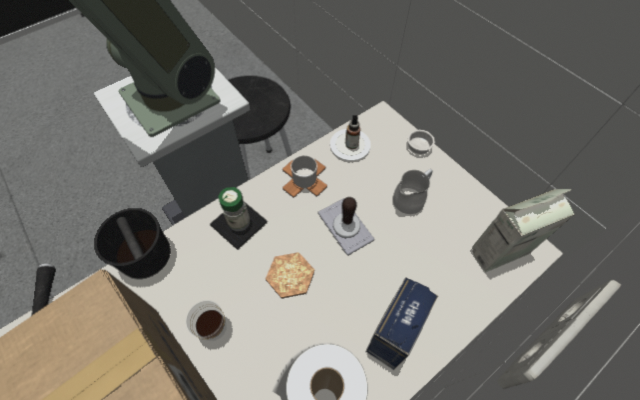

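Time 128s is plenty; 8 rows per call = 0.8s. ~ 5 moves x ~ 5 calls; fine.

The robot's view shows the bottle on the saucer (236,248), the cup on the cross (309,245), the jar on the square mat (403,240) and the tamper on the tray (313,168). The hex mat at (388,170) is empty and the pitcher is at (240,153). Next I'll rectify the mat plane for measuring.

```bash
cat > h.py <<'E'
import numpy as np, cv2
from workcell import state, grab_frame, camera_model
def ray(n,px):
    m=camera_model(n);K=np.array([[m['fx'],0,m['cx']],[0,m['fy'],m['cy']],[0,0,1]])
    p=cv2.undistortPoints(np.float64(px).reshape(-1,1,2),K,m['D']).reshape(-1,2)
    d=np.c_[p[:,0],-p[:,1],-np.ones(len(p))]@m['T'][:3,:3].T
    return m['T'][:3,3],d
def plane(n,px,z):
    o,d=ray(n,px); return (o+d*((z-o[2])/d[:,2])[:,None])[:,:2]
def proj(n,P):
    m=camera_model(n);K=np.array([[m['fx'],0,m['cx']],[0,m['fy'],m['cy']],[0,0,1]])
    q=(np.float64(P).reshape(-1,3)-m['T'][:3,3])@m['T'][:3,:3]*[1,-1,-1]
    return cv2.projectPoints(q,np.zeros(3),np.zeros(3),K,m['D'])[0].reshape(-1,2)
X0,X1,Y0,Y1=290,600,-160,360
def rect(n,z,img,s=1.5):  # metric view: col=(Y1-y)*s,row=(X1-x)*s
    r,c=np.mgrid[0:int((X1-X0)*s),0:int((Y1-Y0)*s)]
    P=np.c_[(X1-r/s).ravel(),(Y1-c/s).ravel(),np.full(r.size,z)]
    q=proj(n,P).astype(np.float32).reshape(*r.shape,2)
    return cv2.remap(img,q[...,0],q[...,1],cv2.INTER_LINEAR)
E
python3 - <<'E'
from h import *
t=grab_frame("top"); s=grab_frame("side")
np.savez("f0.npz",top=t,side=s)
print(plane("top",[[236,250],[309,248],[398,248],[313,177],[388,170],[240,160]],8).round())
cv2.imwrite("pics/rt.png",rect("top",8,t)); cv2.imwrite("pics/rs.png",rect("side",8,s))
E
```

```text
[[430. 279.]
 [439. 130.]
 [444. -53.]
 [590. 126.]
 [611. -32.]
 [624. 284.]]
```

View pics/rt.png

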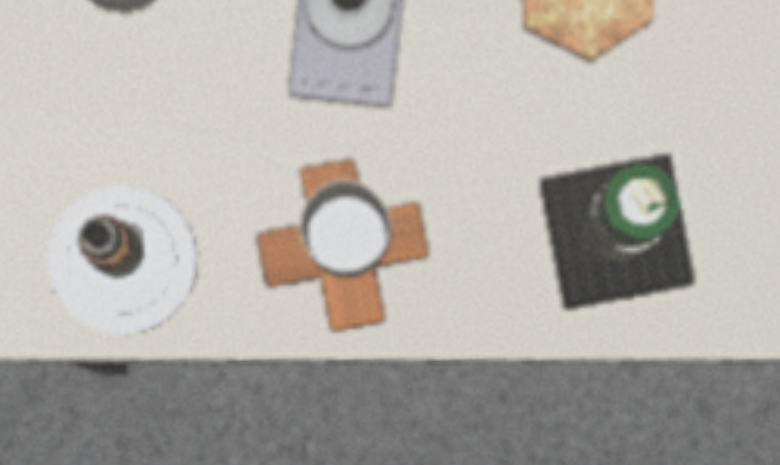

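View pics/rs.png

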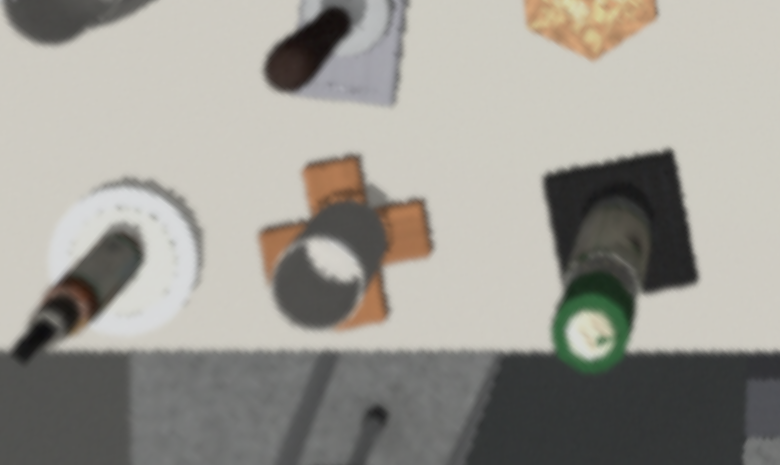

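In both metric views the mats line up to about 2 mm, and the cup, jar and bottle stand near the middle of their mats. The back row is cropped, so I'll widen the range and measure everything.

```bash
sed -i 's/^X0.*/X0,X1,Y0,Y1=370,710,-120,360/' h.py; cat >> h.py <<'E'
def mm(c,s=1.5): c=np.float64(c).reshape(-1,2); return np.c_[X1-c[:,1]/s,Y1-c[:,0]/s]
def blob(mask,near,s=1.5,r=75):
    """largest contour whose centre is within r mm of near, as hull in mm"""
    cs,_=cv2.findContours(mask,cv2.RETR_EXTERNAL,cv2.CHAIN_APPROX_NONE)
    best=None
    for c in cs:
        p=mm(c,s)
        if np.hypot(*(p.mean(0)-near))<r and (best is None or cv2.contourArea(c)>cv2.contourArea(best)): best=c
    return None if best is None else mm(best,s).astype(np.float32)
E
python3 - <<'E'
from h import *
f=np.load("f0.npz")
N=dict(saucer=(430,279),cross=(439,130),square=(444,-53),tray=(590,126),hex=(611,-32),pitcher=(624,284))
for n in ("top","side"):
    R=rect(n,8,f[n]).astype(int)
    r0,c0=int((X1-500)*1.5),int((Y1-30)*1.5); T=np.median(R[r0-15:r0+15,c0-15:c0+15].reshape(-1,3),0); print(n,"table",T)
    m=((abs(R-T).max(2)>22)*255).astype(np.uint8); cv2.imwrite(f"pics/m_{n}.png",m)
    for k,v in N.items():
        b=blob(m,v)
        if b is None: print(k,None);continue
        (c,wh,a)=cv2.minAreaRect(b);cc,rr=cv2.minEnclosingCircle(b)
        print(k,np.round(c),np.round(wh),round(a),"circ",np.round(cc),round(rr))
def hsv(n,z): return cv2.cvtColor(rect(n,z,f[n]),cv2.COLOR_BGR2HSV)
for n in ("top","side"):
    H=hsv(n,114); b=blob(cv2.inRange(H,(45,100,40),(85,255,200)),(440,-60))
    print(n,"jarcap",cv2.minEnclosingCircle(b))
cv2.imwrite("pics/r2.png",np.vstack([rect("top",58,f["top"]),]))
E
```

```text
top table [200. 208. 212.]
saucer [436. 286.] [48. 40.] 71 circ [436. 286.] 24
cross [437. 132.] [105. 105.] 56 circ [437. 132.] 59
square [446. -51.] [94. 94.] 11 circ [446. -51.] 64
tray [591. 127.] [ 74. 123.] 84 circ [591. 127.] 69
hex [609. -31.] [101.  92.] 64 circ [609. -31.] 51
pitcher [642. 290.] [110.  86.] 57 circ [638. 293.] 60
side table [194. 204. 206.]
saucer [405. 305.] [ 39. 116.] 45 circ [410. 310.] 58
cross [434. 133.] [105. 121.] 55 circ [436. 131.] 64
square [433. -50.] [126. 107.] 10 circ [436. -47.] 77
tray [595. 134.] [ 94. 124.] 83 circ [594. 131.] 73
hex [611. -33.] [101.  92.] 64 circ [611. -34.] 52
pitcher [619. 295.] [ 75. 140.] 31 circ [617. 293.] 70Traceback (most recent call last):
  File "<stdin>", line 16, in <module>
cv2.error: OpenCV(4.12.0) /io/opencv/modules/imgproc/src/shapedescr.cpp:201: error: (-215:Assertion failed) count >= 0 && (depth == CV_32F || depth == CV_32S) in function 'minEnclosingCircle'
```

```bash
python3 - <<'E'
from h import *
f=np.load("f0.npz")
for n in ("top","side"):
    R=rect(n,8,f[n]); H=cv2.cvtColor(R,cv2.COLOR_BGR2HSV)
    b=R[...,0].astype(int); 
    m=cv2.morphologyEx(((b>(212 if n=="top" else 206))*255).astype(np.uint8),cv2.MORPH_OPEN,np.ones((5,5)))
    bl=blob(m,(428,278),r=50); print(n,"saucer",cv2.minEnclosingCircle(bl),cv2.minAreaRect(bl)[:2])
    H=cv2.cvtColor(rect(n,114,f[n]),cv2.COLOR_BGR2HSV)
    bl=blob(cv2.inRange(H,(40,80,20),(95,255,255)),(440,-55))
    if bl is not None: print(n,"jarcap",cv2.minEnclosingCircle(bl),len(bl))
cv2.imwrite("pics/r2.png",rect("top",58,f["top"])); cv2.imwrite("pics/r3.png",np.hstack([rect("top",110,f["top"],1)[:, :400],rect("side",110,f["side"],1)[:,:400]]))
E
```

```text
top saucer ((427.4768981933594, 279.6332702636719), 49.51896667480469) ((427.8000183105469, 280.066650390625), (96.89630126953125, 96.89628601074219))
top jarcap ((447.27587890625, -49.39079666137695), 21.001996994018555) 209
side saucer ((425.3333435058594, 279.0), 49.894432067871094) ((427.21856689453125, 276.7376708984375), (99.78340911865234, 91.07688903808594))
side jarcap ((453.3333435058594, -52.666664123535156), 28.503509521484375) 218
```

View pics/r2.png

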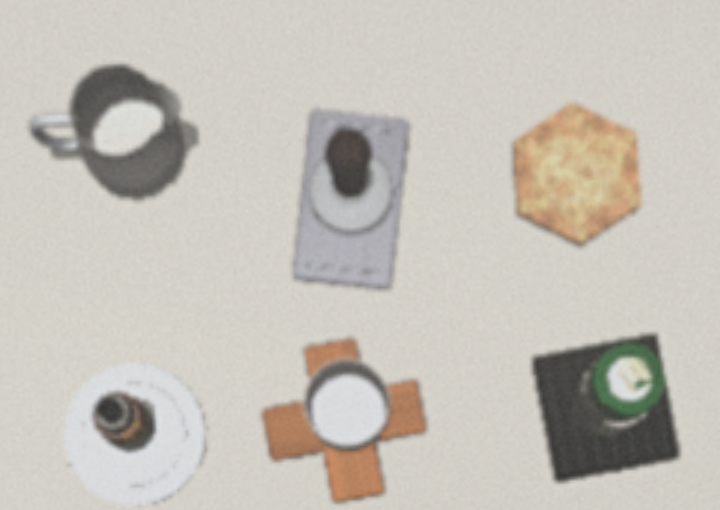

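View pics/r3.png

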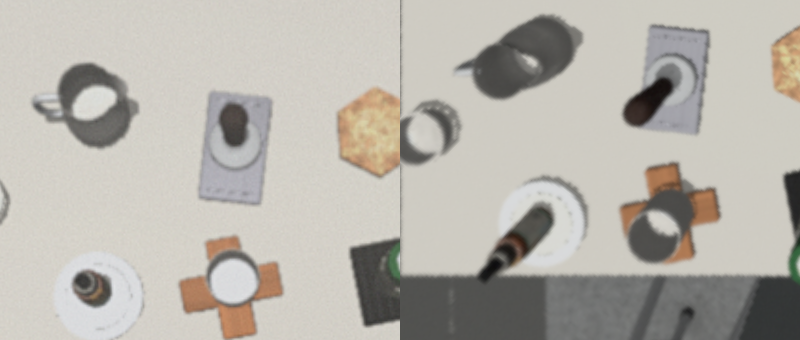

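The cup rim centre in r2.png is at about (347,404), which puts it at (440,129). In r3.png the bottle tip is at (83,283), about (428,278), and the tamper's handle top is at (234,116), about (590,127). The jar cap is at (447,-50). Plan: park the jar on the hex mat, tamper → square, bottle → tray, cup → saucer, jar → cross. First move is up, turned to yaw 0, and over the left side at small x.

The rows are not in the units I measure in: shifts go in shares of 50 mm and turns go in shares of 45 degrees. I convert before sending: -20 mm is -0.4, 6.225 degrees / 45 = 0.1383.

Emit:
{"name": "creep_tool", "arguments": {"rows": [[[0, 0, -0.4, 0, 0, 0.1382], [0, 0, -0.4, 0, 0, 0.1382], [0, 0, -0.4, 0, 0, 0.1383]]], "jaw": 91, "squeeze": 20}}

```text
time_s: 0.5
ee_pos: [184.0, -544.5, 274.3]
ee_rot: [-180.0, 0.0, -0.3]
force: [-0.1, -0.3, 0.1]
gripper_width: 90.9
gripper_force: 0.0
```

Emit:
{"name": "creep_tool", "arguments": {"rows": [[[0, -0.6, 0, 0, 0, 0], [0.1, -0.8, 0, 0, 0, 0], [0.2, -0.8, 0, 0, 0, 0], [0.3, -0.8, 0, 0, 0, 0], [0.3, -0.8, 0, 0, 0, 0], [0.3, -0.8, 0, 0, 0, 0], [0.2, -0.8, 0, 0, 0, 0], [0.12, -0.6, 0, 0, 0, 0]]]}}

```text
time_s: 1.3
ee_pos: [260.1, -242.5, 273.9]
ee_rot: [-180.0, -0.0, 0.0]
force: [1.4, -0.2, 1.1]
gripper_width: 90.7
gripper_force: 0.0
```

Emit:
{"name": "creep_tool", "arguments": {"rows": [[[0, -0.6, 0, 0, 0, 0], [0.2, -0.6, 0, 0, 0, 0], [0.5, -0.5, 0, 0, 0, 0], [0.7, -0.2, 0, 0, 0, 0], [0.6, 0, 0, 0, 0, 0], [0.6, 0, 0, 0, 0, 0], [0, 0, 0, 0, 0, 0]]]}}

```text
time_s: 2.0
ee_pos: [392.9, -149.6, 273.4]
ee_rot: [-180.0, -0.0, 0.1]
force: [-0.6, -0.0, -0.0]
gripper_width: 91.0
gripper_force: 0.0
```

```bash
python3 - <<'E'
from h import *
f=np.load("f0.npz")
# foot disc seen in z=58 view at col,row (350,192)
p=proj("top",np.r_[mm([350,192])[0],58]); print("foot top",plane("top",p,30))
E
```

```text
foot top [[590.19165928 127.24418656]]
```

To row units: 30 mm is 0.6, -25 mm is -0.5.

Emit:
{"name": "creep_tool", "arguments": {"rows": [[[0.28, -0.5, 0, 0, 0, 0], [0.28, -0.5, 0, 0, 0, 0], [0.28, -0.5, 0, 0, 0, 0], [0.24, -0.49, 0, 0, 0, 0], [0, 0, 0.2, 0, 0, 0], [0, 0, 0.4, 0, 0, 0], [0, 0, 0.6, 0, 0, 0], [0, 0, 0.6, 0, 0, 0]]], "jaw": 91, "squeeze": 20}}

```text
time_s: 2.8
ee_pos: [442.9, -51.1, 182.9]
ee_rot: [180.0, 0.0, -0.0]
force: [0.2, 0.2, -0.2]
gripper_width: 91.1
gripper_force: 0.0
```

Emit:
{"name": "creep_tool", "arguments": {"rows": [[[0, 0, 0.6, 0, 0, 0], [0, 0, 0.6, 0, 0, 0], [0, 0, 0.4, 0, 0, 0], [0, 0, 0.28, 0, 0, 0], [0, 0, 0.2, 0, 0, 0], [0, 0, 0, 0, 0, 0]]]}}

```text
time_s: 3.4
ee_pos: [442.4, -50.7, 78.8]
ee_rot: [-180.0, 0.2, -0.0]
force: [-0.5, 0.5, 0.6]
gripper_width: 91.0
gripper_force: 0.0
```

```bash
python3 - <<'E'
from h import *
t=grab_frame("top");s=grab_frame("side")
cv2.imwrite("pics/a.png",np.hstack([cv2.resize(t[130:300,330:480],None,fx=2.6,fy=2.6),cv2.resize(s[130:300,160:310],None,fx=2.6,fy=2.6)]))
E
```

```text
(no output)
```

View pics/a.png

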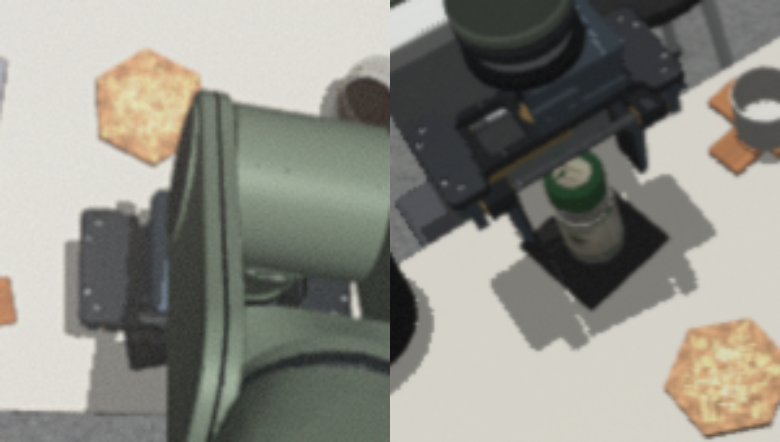

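The jar's cap sits between the two fingers, which show at (525,215) and (635,150) in the side crop. I'll nudge forward 3 mm, grip, lift, and carry it to the hex mat at (610,-32).

To row units: 3 mm is 0.06.

Emit:
{"name": "creep_tool", "arguments": {"rows": [[[0.06, 0, 0, 0, 0, 0], [0, 0, 0, 0, 0, 0]]]}}

```text
time_s: 3.7
ee_pos: [448.1, -50.4, 80.8]
ee_rot: [180.0, -0.1, 0.0]
force: [-0.5, -0.8, -0.8]
gripper_width: 91.0
gripper_force: 0.0
```

Emit:
{"name": "creep_tool", "arguments": {"rows": [[[0, 0, 0, 0, 0, 0], [0, 0, 0, 0, 0, 0], [0, 0, 0, 0, 0, 0], [0, 0, 0, 0, 0, 0], [0, 0, 0, 0, 0, 0], [0, 0, 0, 0, 0, 0], [0, 0, 0, 0, 0, 0], [0, 0, 0, 0, 0, 0]]], "jaw": 30, "squeeze": 20}}

```text
time_s: 4.5
ee_pos: [447.0, -50.3, 79.9]
ee_rot: [180.0, 0.0, 0.0]
force: [-0.5, 0.2, -0.8]
gripper_width: 44.8
gripper_force: 20.0
```

To row units: 25 mm is 0.5, -20 mm is -0.4.

Emit:
{"name": "creep_tool", "arguments": {"rows": [[[0, 0, -0.2, 0, 0, 0], [0, 0, -0.4, 0, 0, 0], [0, 0, -0.2, 0, 0, 0], [0.2, 0, 0, 0, 0, 0], [0.4, -0.06, 0, 0, 0, 0], [0.5, -0.06, 0, 0, 0, 0], [0.5, -0.06, 0, 0, 0, 0], [0.5, -0.06, 0, 0, 0, 0]]]}}

```text
time_s: 5.3
ee_pos: [553.3, -38.1, 119.2]
ee_rot: [-180.0, 0.0, -0.0]
force: [-0.6, 0.9, -0.9]
gripper_width: 44.8
gripper_force: 20.0
```

Emit:
{"name": "creep_tool", "arguments": {"rows": [[[0.5, -0.06, 0, 0, 0, 0], [0.36, -0.06, 0, 0, 0, 0], [0.2, 0, 0, 0, 0, 0], [0.1, 0, 0, 0, 0, 0], [0, 0, 0.2, 0, 0, 0], [0, 0, 0.3, 0, 0, 0], [0, 0, 0.2, 0, 0, 0], [0, 0, 0.06, 0, 0, 0]]]}}

```text
time_s: 6.1
ee_pos: [608.2, -32.3, 80.2]
ee_rot: [-180.0, 0.2, -0.0]
force: [-0.6, -0.0, -0.7]
gripper_width: 44.9
gripper_force: 20.0
```

Emit:
{"name": "creep_tool", "arguments": {"rows": [[[0, 0, 0.02, 0, 0, 0], [0, 0, 0.02, 0, 0, 0], [0, 0, 0, 0, 0, 0]]]}}

```text
time_s: 6.4
ee_pos: [610.3, -32.3, 80.4]
ee_rot: [180.0, -0.1, -0.0]
force: [0.2, -0.7, -0.8]
gripper_width: 45.0
gripper_force: 20.0
```

To row units: 1 mm is 0.02.

Emit:
{"name": "creep_tool", "arguments": {"rows": [[[0, 0, 0.02, 0, 0, 0], [0, 0, 0, 0, 0, 0], [0, 0, 0, 0, 0, 0]]]}}

```text
time_s: 6.7
ee_pos: [610.6, -32.3, 79.9]
ee_rot: [180.0, -0.1, 0.0]
force: [-0.1, -0.9, 4.9]
gripper_width: 44.7
gripper_force: 20.0
```

Emit:
{"name": "creep_tool", "arguments": {"rows": [[[0, 0, 0, 0, 0, 0], [0, 0, 0, 0, 0, 0], [0, 0, 0, 0, 0, 0], [0, 0, 0, 0, 0, 0], [0, 0, 0, 0, 0, 0], [0, 0, -0.2, 0, 0, 0], [0, 0, -0.6, 0, 0, 0], [0, 0, -0.6, 0, 0, 0]]], "jaw": 91}}

```text
time_s: 7.5
ee_pos: [609.7, -32.2, 149.8]
ee_rot: [180.0, 0.1, 0.0]
force: [0.7, 0.8, -0.4]
gripper_width: 91.2
gripper_force: 0.0
```

Emit:
{"name": "creep_tool", "arguments": {"rows": [[[0, -0.2, -0.2, 0, 0, 0], [-0.08, -0.6, 0, 0, 0, 0], [-0.08, -0.7, 0, 0, 0, 0], [-0.08, -0.7, 0, 0, 0, 0], [-0.08, -0.6, 0, 0, 0, 0], [-0.08, -0.38, 0, 0, 0, 0], [0, 0, 0, 0, 0, 0]]]}}

```text
time_s: 8.2
ee_pos: [589.0, 129.7, 158.5]
ee_rot: [-180.0, 0.1, 0.2]
force: [0.0, -0.0, -0.1]
gripper_width: 91.5
gripper_force: 0.0
```

```bash
python3 - <<'E'
from h import *
t=grab_frame("top");s=grab_frame("side")
cv2.imwrite("pics/b.png",np.hstack([cv2.resize(t[110:290,280:430],None,fx=2.6,fy=2.6),cv2.resize(s[130:310,230:380],None,fx=2.6,fy=2.6)]))
E
```

```text
(no output)
```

View pics/b.png

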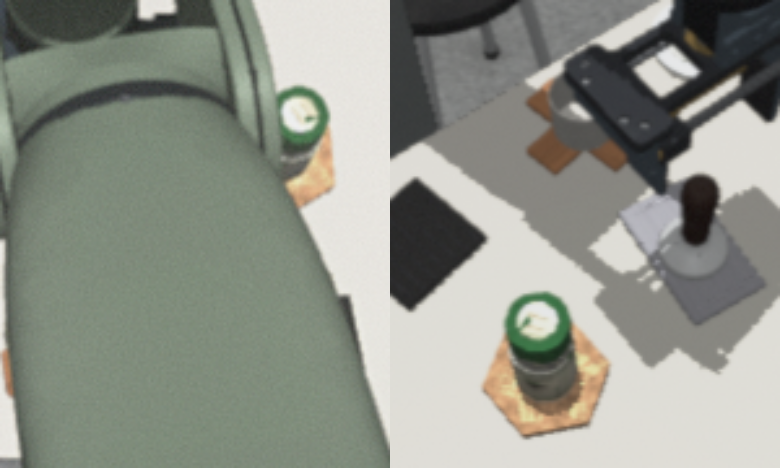

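The jar stands upright on the hex mat, with its cap at (540,325) in the side crop. The gripper hovers over the tamper, so I'll descend and grip the handle.

To row units: 25 mm is 0.5, 20 mm is 0.4.

Emit:
{"name": "creep_tool", "arguments": {"rows": [[[0, 0, 0.2, 0, 0, 0], [0, 0, 0.4, 0, 0, 0], [0, 0, 0.5, 0, 0, 0], [0, 0, 0.4, 0, 0, 0], [0, 0, 0.28, 0, 0, 0], [0, 0, 0.1, 0, 0, 0], [0, 0, 0, 0, 0, 0]]]}}

```text
time_s: 9.0
ee_pos: [589.6, 125.8, 63.8]
ee_rot: [180.0, 0.1, -0.1]
force: [0.3, -0.4, -0.5]
gripper_width: 91.1
gripper_force: 0.0
```

Emit:
{"name": "creep_tool", "arguments": {"rows": [[[0, 0, 0, 0, 0, 0], [0, 0, 0, 0, 0, 0], [0, 0, 0, 0, 0, 0], [0, 0, 0, 0, 0, 0], [0, 0, 0, 0, 0, 0], [0, 0, 0, 0, 0, 0], [0, 0, 0, 0, 0, 0], [0, 0, 0, 0, 0, 0]]], "jaw": 15, "squeeze": 40}}

```text
time_s: 9.8
ee_pos: [590.0, 126.6, 64.9]
ee_rot: [180.0, 0.0, 0.0]
force: [-0.5, -1.5, 0.9]
gripper_width: 29.9
gripper_force: 0.8
```

Emit:
{"name": "creep_tool", "arguments": {"rows": [[[0, 0, -0.1, 0, 0, 0], [0, 0, -0.2, 0, 0, 0], [0, 0, -0.1, 0, 0, 0], [0, 0, 0, 0, 0, 0]]]}}

```text
time_s: 10.2
ee_pos: [590.8, 126.9, 86.1]
ee_rot: [-180.0, -0.1, 0.0]
force: [0.0, -0.3, -4.3]
gripper_width: 28.5
gripper_force: 40.0
```

To row units: 25 mm is 0.5, -20 mm is -0.4.

Emit:
{"name": "creep_tool", "arguments": {"rows": [[[0, 0, -0.3, 0, 0, 0], [0, 0, -0.4, 0, 0, 0], [0, 0, -0.2, 0, 0, 0], [-0.16, 0.2, 0, 0, 0, 0], [-0.28, 0.36, 0, 0, 0, 0], [-0.4, 0.5, 0, 0, 0, 0], [-0.4, 0.5, 0, 0, 0, 0], [-0.4, 0.5, 0, 0, 0, 0]]]}}

```text
time_s: 11.0
ee_pos: [505.5, 22.3, 128.8]
ee_rot: [180.0, 0.2, 0.0]
force: [0.6, -0.9, -4.4]
gripper_width: 28.5
gripper_force: 40.0
```

Emit:
{"name": "creep_tool", "arguments": {"rows": [[[-0.4, 0.5, 0, 0, 0, 0], [-0.4, 0.5, 0, 0, 0, 0], [-0.28, 0.3, 0, 0, 0, 0], [-0.16, 0.18, 0, 0, 0, 0], [0, 0, 0, 0, 0, 0], [0, 0, 0.3, 0, 0, 0], [0, 0, 0.4, 0, 0, 0], [0, 0, 0.3, 0, 0, 0]]]}}

```text
time_s: 11.8
ee_pos: [446.5, -49.6, 79.0]
ee_rot: [-180.0, -0.0, 0.0]
force: [-0.0, -0.2, -3.7]
gripper_width: 28.3
gripper_force: 40.0
```

Emit:
{"name": "creep_tool", "arguments": {"rows": [[[0, 0, 0.16, 0, 0, 0], [0, 0, 0.06, 0, 0, 0], [0, 0, 0, 0, 0, 0], [0, 0, 0, 0, 0, 0]]]}}

```text
time_s: 12.2
ee_pos: [446.8, -50.2, 69.5]
ee_rot: [180.0, -0.1, 0.0]
force: [0.0, -0.4, -3.6]
gripper_width: 28.5
gripper_force: 40.0
```

To row units: 3 mm is 0.06, 1 mm is 0.02.

Emit:
{"name": "creep_tool", "arguments": {"rows": [[[0, 0, 0.06, 0, 0, 0], [0, 0, 0.02, 0, 0, 0], [0, 0, 0, 0, 0, 0]]]}}

```text
time_s: 12.5
ee_pos: [446.0, -50.3, 65.0]
ee_rot: [180.0, -0.0, -0.0]
force: [0.2, 0.3, -3.4]
gripper_width: 28.3
gripper_force: 40.0
```

Emit:
{"name": "creep_tool", "arguments": {"rows": [[[0, 0, 0.02, 0, 0, 0], [0, 0, 0.01, 0, 0, 0], [0, 0, 0, 0, 0, 0]]]}}

```text
time_s: 12.8
ee_pos: [446.5, -50.5, 64.8]
ee_rot: [180.0, -0.1, 0.0]
force: [-2.4, -0.7, 7.4]
gripper_width: 28.4
gripper_force: 40.0
```

To row units: -30 mm is -0.6, -10 mm is -0.2.

Emit:
{"name": "creep_tool", "arguments": {"rows": [[[0, 0, 0, 0, 0, 0], [0, 0, 0, 0, 0, 0], [0, 0, 0, 0, 0, 0], [0, 0, 0, 0, 0, 0], [0, 0, 0, 0, 0, 0], [0, 0, -0.2, 0, 0, 0], [0, 0, -0.6, 0, 0, 0], [0, 0, -0.6, 0, 0, 0]]], "jaw": 91, "squeeze": 20}}

```text
time_s: 13.6
ee_pos: [445.6, -50.2, 134.4]
ee_rot: [-180.0, 0.1, 0.0]
force: [-0.4, 0.1, -0.0]
gripper_width: 89.2
gripper_force: 0.0
```

Emit:
{"name": "creep_tool", "arguments": {"rows": [[[0, 0, -0.52, 0, 0, 0], [-0.04, -0.6, 0, 0, 0, 0], [-0.04, -0.8, 0, 0, 0, 0], [-0.04, -0.9, 0, 0, 0, 0], [-0.04, -0.9, 0, 0, 0, 0], [-0.04, -0.9, 0, 0, 0, 0], [-0.04, -0.9, 0, 0, 0, 0], [-0.04, -0.8, 0, 0, 0, 0]]]}}

```text
time_s: 14.4
ee_pos: [431.8, 242.0, 160.3]
ee_rot: [-180.0, -0.1, 0.0]
force: [0.8, 0.3, -0.0]
gripper_width: 91.0
gripper_force: 0.0
```

Emit:
{"name": "creep_tool", "arguments": {"rows": [[[-0.08, -0.6, 0, 0, 0, 0], [0, -0.16, 0, 0, 0, 0], [0, 0, 0, 0, 0, 0], [0, 0, 0, 0, 0, 0]]]}}

```text
time_s: 14.8
ee_pos: [428.0, 276.7, 159.5]
ee_rot: [179.9, 0.0, -0.0]
force: [-0.1, -0.3, 0.0]
gripper_width: 90.8
gripper_force: 0.0
```

```bash
python3 - <<'E'
from h import *
t=grab_frame("top");s=grab_frame("side")
cv2.imwrite("pics/c.png",np.hstack([cv2.resize(t[130:310,200:440],None,fx=1.6,fy=1.6),cv2.resize(s[90:270,200:440],None,fx=1.6,fy=1.6)]))
E
```

```text
(no output)
```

View pics/c.png

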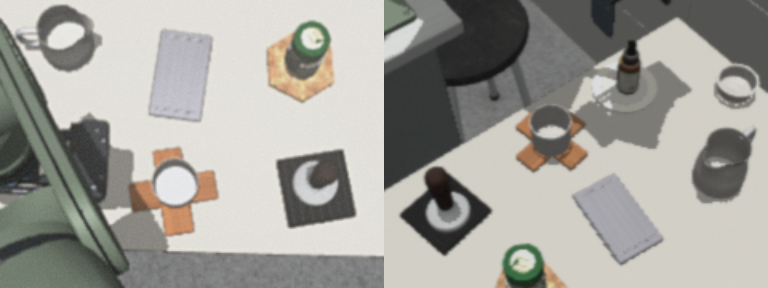

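The tamper stands upright near the middle of the square mat (315,185), the jar is on the hex mat, and the tray is now empty. Next I'll grip the bottle.

To row units: 25 mm is 0.5, 16 mm is 0.32.

Emit:
{"name": "creep_tool", "arguments": {"rows": [[[0, 0, 0.3, 0, 0, 0], [0, 0, 0.5, 0, 0, 0], [0, 0, 0.5, 0, 0, 0], [0, 0, 0.5, 0, 0, 0], [0, 0, 0.32, 0, 0, 0], [0, 0, 0.14, 0, 0, 0], [0, 0, 0.06, 0, 0, 0], [0, 0, 0, 0, 0, 0]]]}}

```text
time_s: 15.7
ee_pos: [428.5, 277.4, 43.8]
ee_rot: [-180.0, -0.0, -0.0]
force: [0.5, 0.3, 0.6]
gripper_width: 91.3
gripper_force: 0.0
```

Emit:
{"name": "creep_tool", "arguments": {"rows": [[[0, 0, 0, 0, 0, 0], [0, 0, 0, 0, 0, 0], [0, 0, 0, 0, 0, 0], [0, 0, 0, 0, 0, 0], [0, 0, 0, 0, 0, 0], [0, 0, 0, 0, 0, 0], [0, 0, 0, 0, 0, 0], [0, 0, 0, 0, 0, 0]]], "jaw": 20, "squeeze": 20}}

```text
time_s: 16.5
ee_pos: [428.0, 277.8, 43.4]
ee_rot: [180.0, -0.0, 0.0]
force: [-0.2, -0.3, -0.8]
gripper_width: 31.8
gripper_force: 20.0
```

```bash
python3 - <<'E'
from h import *
s=grab_frame("side");t=grab_frame("top")
cv2.imwrite("pics/d.png",cv2.resize(s[70:200,290:440],None,fx=3,fy=3))
R=rect("top",8,t).astype(int);T=np.array([200,208,212])
m=((abs(R-T).max(2)>22)*255).astype(np.uint8)
for k,v in dict(tray=(590,126),square=(446,-51)).items():
    b=blob(m,v,r=40); print(k,cv2.minAreaRect(b))
E
```

```text
tray ((590.80517578125, 126.93641662597656), (71.41870880126953, 120.85873413085938), 83.774169921875)
square ((445.5640869140625, -51.153846740722656), (92.56681060791016, 92.30533599853516), 11.309908866882324)
```

View pics/d.png

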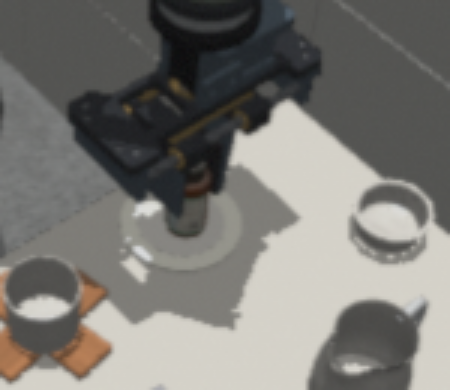

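The bottle is held by its body between the fingers at (185,205). I'll carry it to the tray.

To row units: -25 mm is -0.5, 24 mm is 0.48.

Emit:
{"name": "creep_tool", "arguments": {"rows": [[[0, 0, -0.2, 0, 0, 0], [0, 0, -0.5, 0, 0, 0], [0, 0, -0.5, 0, 0, 0], [0, 0, -0.2, 0, 0, 0], [0.16, 0.14, 0, 0, 0, 0], [0.4, 0.36, 0, 0, 0, 0], [0.5, 0.48, 0, 0, 0, 0], [0.5, 0.48, 0, 0, 0, 0]]]}}

```text
time_s: 17.4
ee_pos: [506.3, 203.2, 112.2]
ee_rot: [179.9, 0.1, 0.0]
force: [-0.1, -0.1, -1.0]
gripper_width: 31.8
gripper_force: 20.0
```

Emit:
{"name": "creep_tool", "arguments": {"rows": [[[0.5, 0.48, 0, 0, 0, 0], [0.5, 0.48, 0, 0, 0, 0], [0.4, 0.36, 0, 0, 0, 0], [0.2, 0.18, 0, 0, 0, 0], [0.1, 0.06, 0, 0, 0, 0], [0, 0, 0.2, 0, 0, 0], [0, 0, 0.5, 0, 0, 0], [0, 0, 0.4, 0, 0, 0]]]}}

```text
time_s: 18.2
ee_pos: [589.3, 127.7, 56.9]
ee_rot: [180.0, 0.1, 0.1]
force: [-0.3, -0.2, -0.7]
gripper_width: 31.3
gripper_force: 20.0
```

Emit:
{"name": "creep_tool", "arguments": {"rows": [[[0, 0, 0.16, 0, 0, 0], [0, 0, 0.08, 0, 0, 0], [0, 0, 0.04, 0, 0, 0], [0, 0, 0, 0, 0, 0]]]}}

```text
time_s: 18.6
ee_pos: [591.3, 127.1, 45.0]
ee_rot: [-180.0, -0.1, 0.0]
force: [-0.1, 0.1, -0.5]
gripper_width: 31.8
gripper_force: 20.0
```

To row units: 1 mm is 0.02, 0.5 mm is 0.01.

Emit:
{"name": "creep_tool", "arguments": {"rows": [[[0, 0, 0.02, 0, 0, 0], [0, 0, 0.01, 0, 0, 0], [0, 0, 0, 0, 0, 0]]]}}

```text
time_s: 18.9
ee_pos: [591.3, 126.8, 43.4]
ee_rot: [-180.0, -0.1, -0.0]
force: [0.4, 0.4, 0.7]
gripper_width: 31.7
gripper_force: 20.0
```

Emit:
{"name": "creep_tool", "arguments": {"rows": [[[0, 0, 0.01, 0, 0, 0], [0, 0, 0.006, 0, 0, 0], [0, 0, 0, 0, 0, 0]]]}}

```text
time_s: 19.2
ee_pos: [591.6, 126.8, 43.3]
ee_rot: [-180.0, -0.1, -0.0]
force: [-0.8, 0.5, 5.1]
gripper_width: 31.8
gripper_force: 20.0
```

Emit:
{"name": "creep_tool", "arguments": {"rows": [[[0, 0, 0, 0, 0, 0], [0, 0, 0, 0, 0, 0], [0, 0, 0, 0, 0, 0], [0, 0, 0, 0, 0, 0], [0, 0, 0, 0, 0, 0], [0, 0, 0, 0, 0, 0], [0, 0, -0.2, 0, 0, 0], [0, 0, -0.6, 0, 0, 0]]], "jaw": 91, "squeeze": 20}}

```text
time_s: 20.0
ee_pos: [588.9, 126.3, 80.3]
ee_rot: [179.9, 0.4, 0.0]
force: [-0.1, 0.3, 0.2]
gripper_width: 90.4
gripper_force: 0.0
```

Emit:
{"name": "creep_tool", "arguments": {"rows": [[[0, 0, -0.8, 0, 0, 0], [0, 0, -0.6, 0, 0, 0], [0, 0, -0.2, 0, 0, 0], [-0.5, 0, 0, 0, 0, 0], [-0.7, -0.02, 0, 0, 0, 0], [-0.7, -0.02, 0, 0, 0, 0], [-0.7, 0, 0, 0, 0, 0], [-0.3, 0, 0, 0, 0, 0]]]}}

```text
time_s: 20.8
ee_pos: [442.4, 128.3, 161.4]
ee_rot: [180.0, 0.2, 0.0]
force: [-0.7, 0.2, -0.4]
gripper_width: 90.9
gripper_force: 0.0
```

Emit:
{"name": "creep_tool", "arguments": {"rows": [[[-0.12, 0, 0, 0, 0, 0], [0, 0, 0, 0, 0, 0], [0, 0, 0, 0, 0, 0]]]}}

```text
time_s: 21.1
ee_pos: [441.5, 128.9, 162.2]
ee_rot: [-180.0, -0.1, -0.0]
force: [-0.3, -0.2, 0.4]
gripper_width: 91.1
gripper_force: 0.0
```

```bash
python3 - <<'E'
from h import *
t=grab_frame("top");s=grab_frame("side")
cv2.imwrite("pics/e.png",np.hstack([cv2.resize(t[130:310,200:440],None,fx=1.6,fy=1.6),cv2.resize(s[90:270,200:440],None,fx=1.6,fy=1.6)]))
R=rect("top",8,t).astype(int);
m=cv2.morphologyEx(((R[...,0]>212)*255).astype(np.uint8),cv2.MORPH_OPEN,np.ones((5,5)))
b=blob(m,(428,278),r=50)
if b is not None: print("saucer",cv2.minEnclosingCircle(b))
E
```

```text
(no output)
```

View pics/e.png

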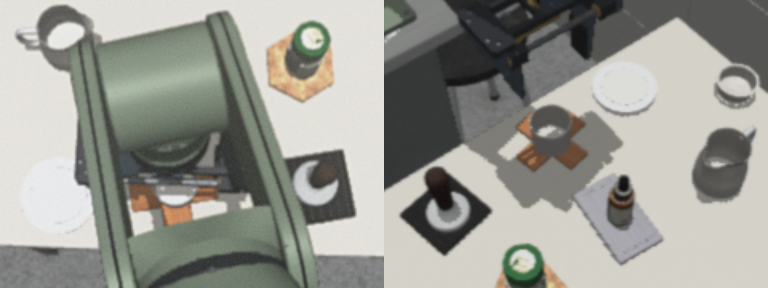

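The bottle stands upright on the tray (620,205), and the saucer is empty at (625,88) in the side crop. Cup next.

To row units: 30 mm is 0.6, 20 mm is 0.4.

Emit:
{"name": "creep_tool", "arguments": {"rows": [[[0, 0, 0.4, 0, 0, 0], [0, 0, 0.6, 0, 0, 0], [0, 0, 0.6, 0, 0, 0], [0, 0, 0.6, 0, 0, 0], [0, 0, 0.36, 0, 0, 0], [0, 0, 0.18, 0, 0, 0], [0, 0, 0.08, 0, 0, 0], [0, 0, 0, 0, 0, 0]]]}}

```text
time_s: 22.0
ee_pos: [440.6, 128.8, 21.1]
ee_rot: [180.0, -0.0, -0.0]
force: [0.3, 0.7, 0.5]
gripper_width: 91.2
gripper_force: 0.0
```

Emit:
{"name": "creep_tool", "arguments": {"rows": [[[0, 0, 0, 0, 0, 0], [0, 0, 0, 0, 0, 0], [0, 0, 0, 0, 0, 0], [0, 0, 0, 0, 0, 0], [0, 0, 0, 0, 0, 0], [0, 0, 0, 0, 0, 0], [0, 0, 0, 0, 0, 0], [0, 0, 0, 0, 0, 0]]], "jaw": 40, "squeeze": 20}}

```text
time_s: 22.8
ee_pos: [440.2, 128.7, 21.5]
ee_rot: [180.0, -0.0, 0.0]
force: [-0.4, -0.7, 5.6]
gripper_width: 57.0
gripper_force: 20.0
```

```bash
python3 - <<'E'
from h import *
f=grab_frame("side");cv2.imwrite("pics/s.png",f)
R=rect("side",8,f)
m=cv2.morphologyEx(((R[...,0]>206)*255).astype(np.uint8),cv2.MORPH_OPEN,np.ones((5,5)))
b=blob(m,(428,278),r=50)
if b is not None: print("saucer",cv2.minEnclosingCircle(b),cv2.minAreaRect(b))
E
```

```text
saucer ((425.7626037597656, 280.8873291015625), 50.751243591308594) ((435.52264404296875, 285.0139465332031), (78.62869262695312, 100.54027557373047), 24.537729263305664)
```

To row units: -25 mm is -0.5, -20 mm is -0.4.

Emit:
{"name": "creep_tool", "arguments": {"rows": [[[0, 0, -0.16, 0, 0, 0], [0, 0, -0.36, 0, 0, 0], [0, 0, -0.28, 0, 0, 0], [-0.02, -0.2, 0, 0, 0, 0], [-0.04, -0.4, 0, 0, 0, 0], [-0.04, -0.5, 0, 0, 0, 0], [-0.04, -0.5, 0, 0, 0, 0], [-0.04, -0.5, 0, 0, 0, 0]]]}}

```text
time_s: 23.65
ee_pos: [430.1, 235.1, 60.3]
ee_rot: [180.0, 0.1, -0.0]
force: [0.6, -0.3, -1.1]
gripper_width: 57.1
gripper_force: 20.0
```

Emit:
{"name": "creep_tool", "arguments": {"rows": [[[-0.04, -0.5, 0, 0, 0, 0], [-0.04, -0.3, 0, 0, 0, 0], [0, -0.12, 0, 0, 0, 0], [0, 0, 0, 0, 0, 0], [0, 0, 0.3, 0, 0, 0], [0, 0, 0.28, 0, 0, 0], [0, 0, 0.12, 0, 0, 0], [0, 0, 0.06, 0, 0, 0]]]}}

```text
time_s: 24.45
ee_pos: [426.8, 278.8, 22.5]
ee_rot: [179.9, 0.1, -0.1]
force: [-0.7, 0.8, -0.9]
gripper_width: 56.6
gripper_force: 20.0
```

Emit:
{"name": "creep_tool", "arguments": {"rows": [[[0, 0, 0.02, 0, 0, 0], [0, 0, 0, 0, 0, 0], [0, 0, 0, 0, 0, 0]]]}}

```text
time_s: 24.75
ee_pos: [427.4, 279.9, 22.6]
ee_rot: [-180.0, -0.1, -0.0]
force: [-0.3, -0.2, -1.1]
gripper_width: 56.7
gripper_force: 20.0
```

To row units: 0.7 mm is 0.014, 0.5 mm is 0.01.

Emit:
{"name": "creep_tool", "arguments": {"rows": [[[0, 0, 0.014, 0, 0, 0], [0, 0, 0.01, 0, 0, 0], [0, 0, 0, 0, 0, 0]]]}}

```text
time_s: 25.05
ee_pos: [427.3, 279.9, 21.5]
ee_rot: [-180.0, -0.0, 0.0]
force: [-1.1, 0.1, 3.9]
gripper_width: 56.4
gripper_force: 20.0
```

Emit:
{"name": "creep_tool", "arguments": {"rows": [[[0, 0, 0.01, 0, 0, 0], [0, 0, 0.006, 0, 0, 0], [0, 0, 0, 0, 0, 0]]]}}

```text
time_s: 25.35
ee_pos: [427.3, 279.9, 21.4]
ee_rot: [-180.0, -0.1, 0.0]
force: [-2.0, -1.0, 10.6]
gripper_width: 56.8
gripper_force: 20.0
```

To row units: -40 mm is -0.8, -30 mm is -0.6.

Emit:
{"name": "creep_tool", "arguments": {"rows": [[[0, 0, 0, 0, 0, 0], [0, 0, 0, 0, 0, 0], [0, 0, 0, 0, 0, 0], [0, 0, 0, 0, 0, 0], [0, 0, 0, 0, 0, 0], [0, 0, -0.2, 0, 0, 0], [0, 0, -0.6, 0, 0, 0], [0, 0, -0.8, 0, 0, 0]]], "jaw": 91, "squeeze": 20}}

```text
time_s: 26.15
ee_pos: [425.9, 279.0, 100.1]
ee_rot: [179.9, 0.2, 0.0]
force: [1.3, 0.4, 0.3]
gripper_width: 91.0
gripper_force: 0.0
```

Emit:
{"name": "creep_tool", "arguments": {"rows": [[[0, 0, -0.8, 0, 0, 0], [0, 0, -0.6, 0, 0, 0], [0.3, 0.5, 0, 0, 0, 0], [0.46, 0.8, 0, 0, 0, 0], [0.5, 0.84, 0, 0, 0, 0], [0.5, 0.84, 0, 0, 0, 0], [0.5, 0.84, 0, 0, 0, 0], [0.5, 0.84, 0, 0, 0, 0]]]}}

```text
time_s: 26.95
ee_pos: [565.8, 44.9, 171.0]
ee_rot: [-180.0, -0.1, -0.0]
force: [0.1, 1.2, 0.9]
gripper_width: 91.0
gripper_force: 0.0
```

Emit:
{"name": "creep_tool", "arguments": {"rows": [[[0.44, 0.8, 0, 0, 0, 0], [0.3, 0.52, 0, 0, 0, 0], [0.14, 0.26, 0, 0, 0, 0], [0, 0, 0, 0, 0, 0], [0, 0, 0, 0, 0, 0]]]}}

```text
time_s: 27.45
ee_pos: [608.3, -31.2, 170.2]
ee_rot: [-180.0, 0.1, 0.0]
force: [0.3, -0.2, -0.3]
gripper_width: 91.0
gripper_force: 0.0Traceback (most recent call last):
```

```bash
python3 - <<'E'
from h import *
t=grab_frame("top");s=grab_frame("side")
cv2.imwrite("pics/g.png",np.hstack([cv2.resize(t[130:310,200:440],None,fx=1.6,fy=1.6),cv2.resize(s[90:310,200:440],None,fx=1.6,fy=1.6)[:288]]))
R=rect("top",8,t).astype(int);T=np.array([200,208,212])
m=((abs(R-T).max(2)>22)*255).astype(np.uint8)
b=blob(m,(437,132),r=40); print("cross",cv2.minAreaRect(b),cv2.minEnclosingCircle(b))
E
```

```text
  File "<stdin>", line 6, in <module>
cv2.error: OpenCV(4.12.0) /io/opencv/modules/imgproc/src/convhull.cpp:143: error: (-215:Assertion failed) total >= 0 && (depth == CV_32F || depth == CV_32S) in function 'convexHull'
```

View pics/g.png

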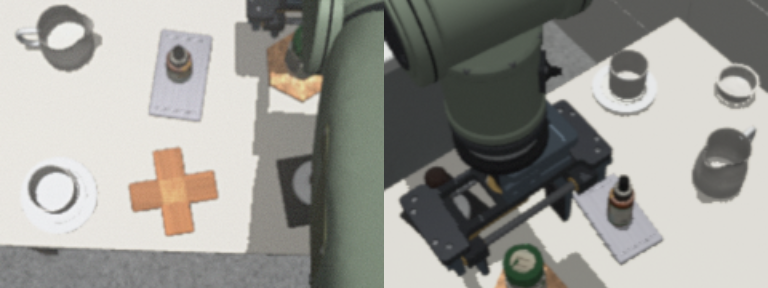

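The cup stands on the saucer (55,190), the bottle is on the tray, and the cross is empty, centred at pixel (308,249), or about (437,132). Last comes the jar: hex → cross.

To row units: 25 mm is 0.5, 15 mm is 0.3.

Emit:
{"name": "creep_tool", "arguments": {"rows": [[[0.02, 0, 0.3, 0, 0, 0], [0.02, 0.02, 0.5, 0, 0, 0], [0, 0, 0.5, 0, 0, 0], [0, 0, 0.28, 0, 0, 0], [0, 0, 0.16, 0, 0, 0], [0, 0, 0.08, 0, 0, 0], [0, 0, 0, 0, 0, 0]]]}}

```text
time_s: 28.25
ee_pos: [611.0, -32.6, 79.3]
ee_rot: [180.0, -0.0, 0.1]
force: [0.1, 0.1, 0.8]
gripper_width: 91.2
gripper_force: 0.0
```

Emit:
{"name": "creep_tool", "arguments": {"rows": [[[0, 0, 0, 0, 0, 0], [0, 0, 0, 0, 0, 0], [0, 0, 0, 0, 0, 0], [0, 0, 0, 0, 0, 0], [0, 0, 0, 0, 0, 0], [0, 0, 0, 0, 0, 0], [0, 0, 0, 0, 0, 0], [0, 0, 0, 0, 0, 0]]], "jaw": 30, "squeeze": 20}}

```text
time_s: 29.05
ee_pos: [611.0, -33.3, 79.2]
ee_rot: [180.0, -0.0, 0.0]
force: [-0.1, 0.4, 1.5]
gripper_width: 44.9
gripper_force: 20.0
```

To row units: -26 mm is -0.52, -25 mm is -0.5.

Emit:
{"name": "creep_tool", "arguments": {"rows": [[[0, 0, -0.2, 0, 0, 0], [0, 0, -0.5, 0, 0, 0], [0, 0, -0.5, 0, 0, 0], [-0.2, -0.18, 0, 0, 0, 0], [-0.4, -0.38, 0, 0, 0, 0], [-0.52, -0.5, 0, 0, 0, 0], [-0.52, -0.5, 0, 0, 0, 0], [-0.52, -0.5, 0, 0, 0, 0]]]}}

```text
time_s: 29.85
ee_pos: [500.5, 70.8, 138.3]
ee_rot: [-180.0, 0.1, -0.0]
force: [0.8, 0.3, -1.3]
gripper_width: 45.0
gripper_force: 20.0
```

Emit:
{"name": "creep_tool", "arguments": {"rows": [[[-0.52, -0.5, 0, 0, 0, 0], [-0.44, -0.42, 0, 0, 0, 0], [-0.24, -0.22, 0, 0, 0, 0], [-0.12, -0.1, 0, 0, 0, 0], [0, 0, 0, 0, 0, 0], [0, 0, 0.4, 0, 0, 0], [0, 0, 0.4, 0, 0, 0], [0, 0, 0.24, 0, 0, 0]]]}}

```text
time_s: 30.65
ee_pos: [437.6, 130.8, 85.8]
ee_rot: [180.0, 0.0, -0.1]
force: [0.3, -1.0, -0.6]
gripper_width: 44.6
gripper_force: 20.0
```

Emit:
{"name": "creep_tool", "arguments": {"rows": [[[0, 0, 0.1, 0, 0, 0], [0, 0, 0.04, 0, 0, 0], [0, 0, 0, 0, 0, 0], [0, 0, 0, 0, 0, 0]]]}}

```text
time_s: 31.05
ee_pos: [437.8, 131.7, 80.7]
ee_rot: [-180.0, -0.1, -0.0]
force: [0.4, 0.4, -1.1]
gripper_width: 44.8
gripper_force: 20.0
```

To row units: 1 mm is 0.02, 0.5 mm is 0.01.

Emit:
{"name": "creep_tool", "arguments": {"rows": [[[0, 0, 0.02, 0, 0, 0], [0, 0, 0.01, 0, 0, 0], [0, 0, 0, 0, 0, 0]]]}}

```text
time_s: 31.35
ee_pos: [437.4, 131.8, 79.1]
ee_rot: [-180.0, -0.1, 0.0]
force: [0.6, 0.2, 2.9]
gripper_width: 44.9
gripper_force: 20.0
```

Emit:
{"name": "creep_tool", "arguments": {"rows": [[[0, 0, 0.01, 0, 0, 0], [0, 0, 0.006, 0, 0, 0], [0, 0, 0, 0, 0, 0]]]}}

```text
time_s: 31.65
ee_pos: [437.6, 131.9, 79.1]
ee_rot: [-180.0, -0.1, 0.0]
force: [-1.4, -0.5, 8.4]
gripper_width: 44.5
gripper_force: 20.0
```

To row units: -40 mm is -0.8, -30 mm is -0.6.

Emit:
{"name": "creep_tool", "arguments": {"rows": [[[0, 0, 0, 0, 0, 0], [0, 0, 0, 0, 0, 0], [0, 0, 0, 0, 0, 0], [0, 0, 0, 0, 0, 0], [0, 0, 0, 0, 0, 0], [0, 0, -0.2, 0, 0, 0], [0, 0, -0.6, 0, 0, 0], [0, 0, -0.8, 0, 0, 0]]], "jaw": 91, "squeeze": 20}}

```text
time_s: 32.45
ee_pos: [435.8, 131.4, 158.0]
ee_rot: [179.9, 0.2, 0.0]
force: [0.9, 1.2, -0.2]
gripper_width: 91.2
gripper_force: 0.0
```

Emit:
{"name": "creep_tool", "arguments": {"rows": [[[0, 0, -0.8, 0, 0, 0], [0, 0, -0.8, 0, 0, 0], [0, 0, -0.2, 0, 0, 0], [-0.3, 0.4, 0, 0, 0, 0], [-0.4, 0.7, 0, 0, 0, 0], [-0.4, 0.7, 0, 0, 0, 0], [-0.4, 0.7, 0, 0, 0, 0], [-0.4, 0.7, 0, 0, 0, 0]]]}}

```text
time_s: 33.25
ee_pos: [340.6, -29.2, 247.5]
ee_rot: [180.0, 0.0, 0.1]
force: [1.0, -0.9, 0.9]
gripper_width: 91.0
gripper_force: 0.0
```

Emit:
{"name": "creep_tool", "arguments": {"rows": [[[-0.3, 0.7, 0, 0, 0, 0], [-0.3, 0.7, 0, 0, 0, 0], [-0.2, 0.7, 0, 0, 0, 0], [0, 0.7, 0, 0, 0, 0], [0, 0.7, 0, 0, 0, 0], [0, 0.6, 0, 0, 0, 0], [0, 0.2, 0, 0, 0, 0], [0, 0, 0, 0, 0, 0]]]}}

```text
time_s: 34.05
ee_pos: [301.7, -243.7, 247.4]
ee_rot: [-179.9, 0.1, -0.1]
force: [0.1, -0.3, -0.4]
gripper_width: 91.0
gripper_force: 0.0
```

```bash
python3 - <<'E'
from h import *
t=grab_frame("top");s=grab_frame("side"); np.savez("f1.npz",top=t,side=s)
cv2.imwrite("pics/z.png",np.hstack([cv2.resize(t[120:310,200:440],None,fx=1.66,fy=1.66),cv2.resize(s[90:280,200:440],None,fx=1.66,fy=1.66)]))
E
```

```text
(no output)
```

View pics/z.png

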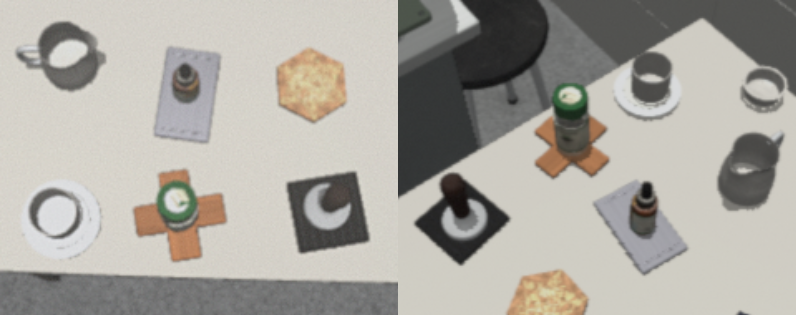

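All four stand upright on their places and the hex mat is clear. One quick numeric check of the centring.

```bash
python3 - <<'E'
from h import *
c=lambda u,v:[200+u/1.66,120+v/1.66]
s=lambda u,v:[200+(u-398)/1.66,90+v/1.66]
print("cup rim",plane("top",[c(55,213)],58),"side",plane("side",[s(652,65)],58),"want 427,280")
print("cup base side edge", "saucer side",plane("side",[s(647,91)],8))
print("tip",plane("top",[c(184,70)],108),plane("side",[s(646,184)],108),"want 591,127")
print("cap",plane("top",[c(177,201)],114),plane("side",[s(570,97)],114),"want 437,132")
print("foot",plane("top",[c(327,206)],32),plane("side",[s(464,217)],32),"want 446,-51")
E
```

```text
cup rim [[426.56046177 276.99095507]] side [[427.30674717 282.59552114]] want 427,280
cup base side edge saucer side [[429.70783755 275.77346109]]
tip [[591.07324461 129.50996502]] [[594.03419703 127.75004584]] want 591,127
cap [[436.83014236 132.08399992]] [[440.44172161 131.49740933]] want 437,132
foot [[448.52855722 -47.34201682]] [[459.22392463 -51.88689789]] want 446,-51
```

```bash
python3 -c "
from workcell import job_done
print(job_done())"
```

```text
the job is handed in; nothing more can be done
None
```

The job is handed in after about 34 s of robot time: the tamper, dosing cup, spice jar and dropper bottle each stand upright near the middle of their own place (most within about 3 mm; the side view reads the tamper's foot less clearly), and the milk pitcher was not touched.

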